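# Sort two craft rings and hold one under the hand press

## Robot

A 6-joint arm with a two-finger parallel gripper is mounted at the origin on the work surface. World frame = base frame: x ahead of the robot, y to its left, z up, the work surface at z = 0. Lengths are in mm, angles in rad, forces in N, time in s.
With the tool pointing down it reaches from about 275 to 825 mm from the base axis. Payload 4.9 kg.
Tool frame: the origin (TCP) lies at the very end of the fingers, on their centre line; the grasp point (between the pads) lies 19 mm behind it; z points along the fingers, y is the line along which they close (so a half turn about z gives the same grasp; the last joint's range is limited). The gripper opens to 85 mm and grips with 20 to 120 N. Pads are 22 mm wide; open, the fingers measure 114 mm over their backs; the gripper's body (76 mm by 85 mm) begins 54 mm behind the grasp point. The pads swing forward as they close: fully open they stand 13 mm farther back than shut.
Start: joints at [0.995, 0.326, -0.193, 1.052, 0, 1.437], TCP at [235.159, 497.211, 231.281] pointing down, gripper open.
Joint ranges: [-2.65, 2.65], [-0.97, 1.79], [-1.3, 1.35], [-1.93, 2.1], [-1.47, 1.37], [-3.14, 3.14]. Speed limits (rad/s): [2.57, 2.57, 3.14, 3.14, 3.14, 3.14].

## Interface

Orientations are given as [roll, pitch, yaw] about the fixed x, y, z axes, in that order (R = Rz(yaw) Ry(pitch) Rx(roll)).
In Python, from bench import bot, solve_ik, imaging gives the robot as it stands. Calls block until the motion is done:
- bot.move_ptp(position, orientation): joint-space move of the TCP to a pose.
- bot.movel(position, rot=None, max_speed=150, threshold=None): straight line of the TCP; rot=None keeps the orientation; max_speed is the mean speed in mm/s. With threshold (N) it stops when the force on the tool has changed by that much, and returns True; else False.
- bot.move_j(angles): joint-space move.
- bot.grip(opening, effort=None): opening from 0.0 (shut) to 1.0 (fully open); effort is the grip in N (None keeps the last); returns when the fingers have stopped.
- bot.dwell(seconds).
- solve_ik(position, orientation): joint angles nearest the present ones, or None.
- bot.get_state(): the state.
- imaging.capture(name): name is "scene" or "side" or "wrist"; returns the picture (420x560x3 uint8, blue, green, red); there is no depth.
- imaging.camera_model(name): a dict with "K" (3x3 intrinsics, pixels), "k1" (the pictures are not rectified: a ray, as slopes to the right and down, at radius r is drawn at 1 + k1 r^2 times it, then the intrinsics apply), "position" and "rotation" of the camera in the world. Camera axes: x right, y up, looking along -z (the intrinsics and any distortion apply to the point x, -y, -z); pixel columns grow to the right and rows downward; lengths in mm; the calibration is good to about 2 mm. A picture is of the moment at which its call begins: read the wrist's pose just before it. camera_model takes no time and is no camera call; for the wrist camera it gives the pose at the moment of the call.
A pose or a line that the arm cannot do raises bot.IKError and nothing moves.
- bot.sign_off(): hands the job in; it is judged then, once.
The state is a dict: "t": time; "qpos": joint angles; "joint_velocities": joint speeds; "effort": joint torques, N m; "tcp_pos": TCP position; "orientation": TCP orientation; "contact_force": force on the tool from outside, world axes, zero at the start; "wrist_torque": the same for the moment, N m; "opening": opening from 0.0 (shut) to 1.0 (fully open); "gripper_force": force on a finger pad.
Only numpy, scipy, OpenCV 4.12 (cv2) and the standard library are available. Lean on these libraries where they do the work, as an engineer would, in place of code of your own. Each camera call takes 0.05 s, during which the arm holds its last target. There are 200 camera calls.

## Task

One of the two wooden rings has a hole that fits the steel pin of the green hand press: first slide that ring right down onto the pin and put the other one in the blue tray, letting go of both. Then flip the red catch up and over, clear of the lever, and only after that pull the press lever down until its pad presses firmly on the ring. Finish while still holding the lever down against its spring, and leave the other things on the table where they are.

Things in the scene. Friction and masses are not known exactly. Their poses are not given: they have to be found in the camera images.
- ring_wide: Turned wooden ring, outside 44 mm across, 40 mm tall, plain straight hole 26 mm across right through it: the one that fits the pin. 30-60 g. Stands on the table with the hole upright; origin at the centre of its underside, z up along the hole.
- ring_narrow: Same wooden ring (44 mm across, 40 mm tall) but with a 13 mm hole, too small for the pin. Origin at the centre of its underside, z up. The two rings swap places from run to run.
- tray: Blue open tray, 130 x 130 mm outside, 30 mm tall, walls and floor 5 mm, fixed to the table. Origin at the centre of its underside.
- press: Green hand press, fixed; place and yaw vary. Origin on the table under the pin; -x faces the robot. In its frame (mm): base plate x -70 to 130, y -50 to 115, 20 thick; steel pin 22 across, z 20 to 50, chamfered top; cheeks at x 90, y +-19, to z 90; dark catch post at x 98, y 90, 16 x 18, to z 120. The pin is open from above while the lever is up.
- pin_base (a point): Foot of the pin, on top of the press base (20 mm above the table): where the ring's underside comes to rest.
- catch (a joint): Red catch, hinge along the press's x at its x 82, y 90, z 120 mm. At 0 its bar (110 long, 10 thick) lies level from the hinge to the press's -y, across the front of the lever, and blocks it. Angle in rad, to 1.6: grows as the thumb tab is pushed to the press's +y and the bar swings up. Starts at 0 to 0.25, stays where left (1 N at the tab moves it). Lever is clear from 0.8.
- catch_tab (a point): Middle of the outer end of the catch's red thumb tab, which stands straight up from the hinge when the catch is at 0: 55 mm long from the hinge, 10 mm thick along the press's y, 20 mm wide along its x. Moves with the catch.
- lever (a joint): Lever, hinge along the press's y at its x 90, z 75 mm. Rad: 0 at rest, leaning 10 degrees back from upright; grows as the handle is pulled to the press's -x and down; 1.745 is level, pad flat on the ring; stop at 1.87. Springs back: 2 N at the handle starts it, 6 N keeps it level, 9 N presses the ring with 5 N. Arm 18 wide, 16 thick, at y 0; black pad 40 across, 90 mm from the hinge.
- lever_grip (a point): Grip point on the axis of the lever's black handle, a round bar 18 mm across along the press's y, from the arm's end out to y -95 mm; this point is at y -55 mm, 150 mm from the lever's hinge. Moves with the lever: about 223 mm above the table at rest, 75 mm when level.
- tape_roll: Roll of yellow tape lying flat, 90 mm across, 50 mm tall. Leave alone. Origin at the centre of its underside, as for all below.
- paint_pot: Green paint pot, 56 mm across, 70 mm tall. Leave alone.
- cord_reel: White reel, 84 mm across, 72 mm tall. Leave alone.
- glue_bottle: White glue bottle with an orange cap, 48 mm across, 130 mm tall. Leave alone.
- crayon_box: Small flat blue crayon box with an orange stripe, 50 x 75 x 20 mm. Leave alone.
- twine_cone: Brown twine cone, 110 mm across, 134 mm tall. Leave alone.
Not all that is in view belongs to the job. There is more than one size of the tray; the job needs the smaller.

How it is judged (in metres and radians):
On the way, in this order (a step that is already met when the one before it is completed fails the run):
1. the ring that fits is fully down on the pin, the other lies in the tray, both let go, the catch still across the lever (horizontal distance between ring_wide and pin_base below 0.006 m and ((angle between ring_wide's own z axis and vertical below 0.15 rad and z of ring_wide in the frame of pin_base below 0.006 m) or (angle between ring_wide's own z axis and vertical above 2.99 rad and z of ring_wide in the frame of pin_base below 0.046 m)) and contact force between the fingers and ring_wide below 0.1 N and contact force between the fingers and ring_narrow below 0.1 N and linear speed of ring_narrow below 0.03 m/s and value of joint catch below 0.5 rad and x of ring_narrow in the frame of tray between -0.062 and 0.062 m and y of ring_narrow in the frame of tray between -0.062 and 0.062 m and (z of ring_narrow in the frame of tray below 0.03 m or (angle between ring_narrow's own z axis and vertical above 2.9 rad and z of ring_narrow in the frame of tray below 0.055 m))), for 0.2 s.
2. the catch is flipped clear while the lever is still up (value of joint catch above 0.8 rad and value of joint lever below 0.3 rad), for 0.1 s.
3. the lever is down with its pad pressing on the ring, held by the robot (value of joint catch above 0.8 rad and value of joint lever above 1.66 rad and contact force between lever and ring_wide above 4 N and contact force between any of the fingers, the arm and lever above 2 N), for 0.3 s.
At the end, for the whole second after the job is handed in: For the last second: the wide-holed ring fully down on the pin (within 6 mm), the narrow one in the tray, fingers off both; catch open beyond 0.8 rad; lever beyond 1.66 rad, pressing the ring with over 4 N, and the robot pushing on the lever with over 2 N (all of step 3 and horizontal distance between ring_wide and pin_base below 0.006 m and ((angle between ring_wide's own z axis and vertical below 0.15 rad and z of ring_wide in the frame of pin_base below 0.006 m) or (angle between ring_wide's own z axis and vertical above 2.99 rad and z of ring_wide in the frame of pin_base below 0.046 m)) and contact force between the fingers and ring_wide below 0.1 N and contact force between the fingers and ring_narrow below 0.1 N and linear speed of ring_narrow below 0.03 m/s and x of ring_narrow in the frame of tray between -0.062 and 0.062 m and y of ring_narrow in the frame of tray between -0.062 and 0.062 m and (z of ring_narrow in the frame of tray below 0.03 m or (angle between ring_narrow's own z axis and vertical above 2.9 rad and z of ring_narrow in the frame of tray below 0.055 m))); the arm keeps its last pose, push and grip.
It fails at once if the lever is forced past the closed catch (value of joint lever above 0.3 rad and value of joint catch below 0.5 rad).
It fails at once if something else on the table (tape, pot, reel, bottle, crayon box, twine) is pushed away by more than 30 mm (distance of any of tape_roll, paint_pot, cord_reel, glue_bottle, crayon_box, twine_cone from where it was at the start of the episode above 0.03 m).
It also fails if it takes over 72 s, if anything falls off the work surface, if the arm or the gripper's body presses on something with over 40 N, if the wrist force passes 120 N, or if a joint passes its speed limit or range.

## Working session

There is one attempt and no reset: what is moved stays moved. The work goes in short steps, each a Python script; the robot and the scene stay as the last script left them, time stands still between calls to the robot, and variables do not carry over. Pictures are saved under pics/ and viewed, at most 10 in all, crops included, and the job is handed in when it is done.

```bash
mkdir -p pics; ls; python3 - <<'E'
from bench import bot, imaging
import cv2, numpy as np
for n in ["scene","side","wrist"]:
    m=imaging.camera_model(n); im=imaging.capture(n)
    cv2.imwrite(f"pics/{n}0.png",im)
    print(n,np.round(m["K"],1).tolist(),m["k1"],np.round(m["position"],1),np.round(m["rotation"],3).tolist())
a=cv2.imread("pics/scene0.png");b=cv2.imread("pics/side0.png")
print(bot.get_state())
E
```

```text
pics
scene [[491.7, 0.0, 272.4], [0.0, 491.7, 200.5], [0.0, 0.0, 1.0]] -0.020966752290339848 [1622.7  141.5 1152.1] [0.852, -0.014, 1.673]
side [[423.7, 0.0, 272.9], [0.0, 423.7, 213.7], [0.0, 0.0, 1.0]] -0.05612086977997705 [ 285.2 1038.6  824. ] [0.972, 0.006, -2.951]
wrist [[325.8, 0.0, 278.6], [0.0, 325.8, 206.4], [0.0, 0.0, 1.0]] -0.06277350467698982 [172.8 526.3 373.4] [-0.27, 0.002, 1.129]
{'t': 0.15, 'qpos': array([ 9.94798130e-01,  3.26759827e-01, -1.93331303e-01,  1.05200954e+00,
       -2.08576371e-05,  1.43660080e+00]), 'joint_velocities': array([ 0.00143346, -0.00307695,  0.00353521, -0.00119701,  0.00053749,
        0.00013798]), 'effort': array([ 5.24862608e-04, -4.43703461e+01,  2.62665743e+01,  1.04228311e-02,
       -1.79115145e-04, -2.25754417e-05]), 'tcp_pos': array([234.91847153, 496.8269291 , 230.69792608]), 'orientation': array([-3.14029725e+00, -1.53841344e-04,  2.69978990e+00]), 'contact_force': array([-0.61988148, -0.89243167,  0.3170494 ]), 'wrist_torque': array([0.00649221, 0.00403038, 0.00718872]), 'gripper_force': 0.0, 'opening': 0.9974071558165462}
```

View pics/scene0.png

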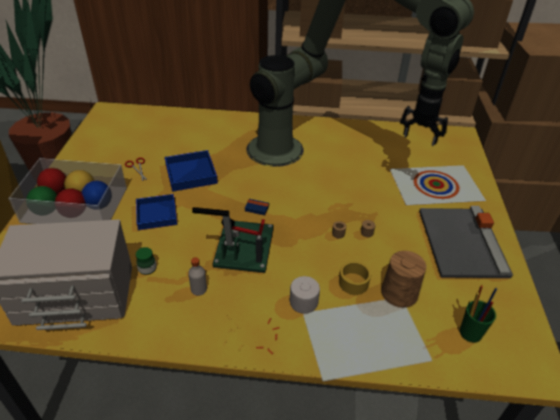

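View pics/side0.png

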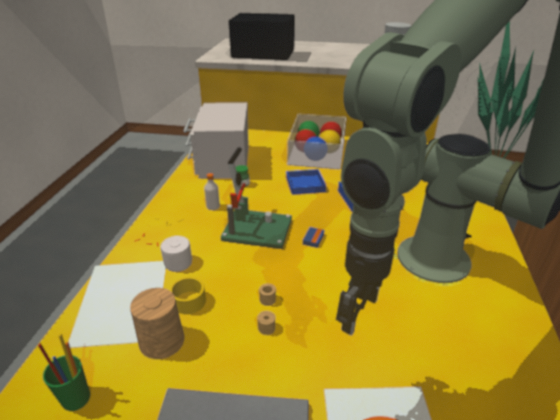

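The scene view shows the rings at (339,230) and (368,228), the press at (243,245), and the catch (red) at about (245,227). There are two blue trays: (190,170) is larger and (157,211) is smaller, and the smaller fits the 130 mm description. In the side view the rings are at (267,295) and (266,323), the trays at (305,181) and about (345,190).

```bash
cat > h.py <<'E'
from bench import bot, solve_ik, imaging
import cv2, numpy as np
from scipy.spatial.transform import Rotation as R
D=np.array([3.141593,0,0])
def down(yaw): return [np.pi,0,yaw]
def cam(n): return imaging.camera_model(n)
def rot(m):
    r=np.asarray(m["rotation"]); return r if r.shape==(3,3) else R.from_euler("xyz",r).as_matrix()
def ray(m,uv):
    uv=np.atleast_2d(np.asarray(uv,float)).reshape(-1,1,2)
    s=cv2.undistortPoints(uv,np.asarray(m["K"]),np.array([m["k1"],0,0,0.]))[:,0]
    d=np.c_[s[:,0],-s[:,1],-np.ones(len(s))]@rot(m).T
    return d/np.linalg.norm(d,axis=1,keepdims=True)
def onz(m,uv,z):
    d=ray(m,uv);p=np.asarray(m["position"]); return p+d*((z-p[2])/d[:,2])[:,None]
def tri(obs):
    A=np.zeros((3,3));b=np.zeros(3);L=[]
    for m,uv in obs:
        d=ray(m,uv)[0];P=np.eye(3)-np.outer(d,d);A+=P;b+=P@np.asarray(m["position"]);L.append((P,np.asarray(m["position"])))
    x=np.linalg.solve(A,b); return x,[float(np.linalg.norm(P@(x-p))) for P,p in L]
def proj(m,X):
    c=(np.atleast_2d(X)-np.asarray(m["position"]))@rot(m); s=np.c_[c[:,0],-c[:,1]]/-c[:,2:]
    r2=(s**2).sum(1,keepdims=True); s=s*(1+m["k1"]*r2)
    K=np.asarray(m["K"]); return s*[K[0,0],K[1,1]]+K[:2,2]
E
python3 - <<'E'
from h import *
s=cam("scene");d=cam("side");w=cam("wrist")
# check
print("wrist proj of TCP",proj(w,bot.get_state()["tcp_pos"]))
for n,a,b in [("ringA",(339,230),(267,295)),("ringB",(368,228),(266,323)),("smalltray",(157,211),(305,181)),("press",(243,245),(257,228))]:
    print(n,tri([(s,a),(d,b)]))
print("big tray",onz(s,(190,170),10))
# tray masks sizes
im=cv2.imread("pics/scene0.png");hsv=cv2.cvtColor(im,cv2.COLOR_BGR2HSV)
for nm,lo,hi in [("blue",(105,150,30),(125,255,255)),("green",(60,80,20),(95,255,140)),("red",(0,170,80),(6,255,255))]:
    k=cv2.inRange(hsv,lo,hi);n,l,st,c=cv2.connectedComponentsWithStats(k)
    for i in range(1,n):
        if st[i,4]>60: print(nm,st[i],c[i].round(),onz(s,c[i],20)[0].round())
cr=im[160:290,120:400];cv2.imwrite("pics/crop1.png",cv2.resize(cr,None,fx=2.8,fy=2.8,interpolation=cv2.INTER_CUBIC))
E
```

```text
wrist proj of TCP [[278.85811709 264.95154497]]
ringA (array([456.34894784, 258.38536545,  20.83035963]), [0.27684722768636966, 0.27684722768636905])
ringB (array([438.86996993, 353.67648284,  23.16442381]), [0.8488079939297754, 0.8488079939297847])
smalltray (array([ 435.29061765, -357.58209358,   19.80960852]), [0.4534481346982487, 0.4534481346982001])
press (array([550.91768952, -44.81677947,   9.80782627]), [1.8698985216460051, 1.869898521646047])
big tray [[ 185.89051093 -302.18404781   10.        ]]
blue [ 166  152   50   38 1431] [190. 170.] [ 200. -297.   20.]
blue [ 83 181  24  23 388] [ 94. 192.] [ 363. -609.   20.]
blue [ 137  195   39   34 1074] [156. 212.] [ 438. -361.   20.]
blue [246 204  21  10 122] [256. 208.] [382. -27.  20.]
green [   0    0   52   94 2610] [25. 44.] [ -799. -1451.    20.]
green [ 27 187  28  14 313] [ 41. 194.] [ 397. -789.   20.]
green [234 222  25   8 110] [247. 225.] [467. -44.  20.]
green [ 214  225   58   46 1431] [243. 252.] [587. -39.  20.]
green [137 249  17  19 252] [145. 258.] [ 647. -337.   20.]
green [461 302  33  39 642] [476. 323.] [779. 633.  20.]
red [ 39 168  20  17 260] [ 49. 176.] [ 298. -806.   20.]
red [ 57 189  21  13 221] [ 68. 196.] [ 394. -691.   20.]
```

View pics/crop1.png

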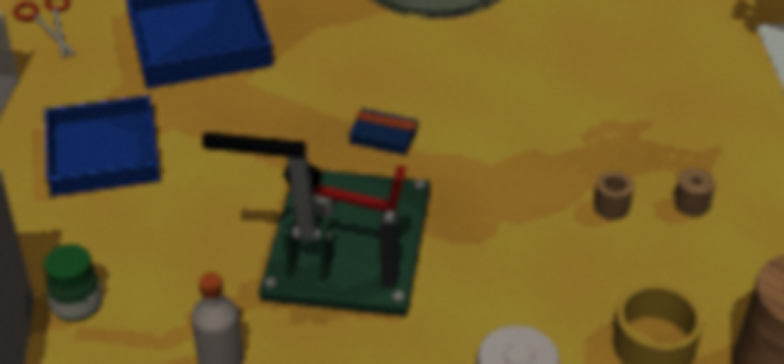

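Candidates: the ring at scene (339,230) has the visibly larger hole, so I take it as wide and (368,228) as narrow. The blue tray at (157,211) is smaller than the one at (190,170), so it is the one for the job. I'll confirm the rings with the wrist camera, then get views over the press on the same pass.

```bash
cat > shot.py <<'E'
from h import *
import pickle
def shot(tag):
    m=cam("wrist"); im=imaging.capture("wrist"); cv2.imwrite(f"pics/{tag}.png",im); pickle.dump({k:(np.array(v)) for k,v in m.items()},open(f"pics/{tag}.pkl","wb")); return m,im
def load(tag):
    m=pickle.load(open(f"pics/{tag}.pkl","rb")); return m,cv2.imread(f"pics/{tag}.png")
E
python3 - <<'E'
from shot import *
t=bot.get_state()["t"]
for k,p in [("r1",(400,350,170)),("r2",(400,230,170)),("p1",(440,-10,230)),("p2",(430,-160,230))]:
    bot.move_ptp(p,down(np.pi)); bot.dwell(.15); shot(k); print(k,bot.get_state()["t"])
a=np.vstack([np.hstack([load("r1")[1],load("r2")[1]]),np.hstack([load("p1")[1],load("p2")[1]])])
cv2.imwrite("pics/m1.png",cv2.resize(a,(800,600),interpolation=cv2.INTER_AREA))
E
```

```text
r1 1.2667
r2 2.0167
p1 3.2
p2 4.05
```

View pics/m1.png

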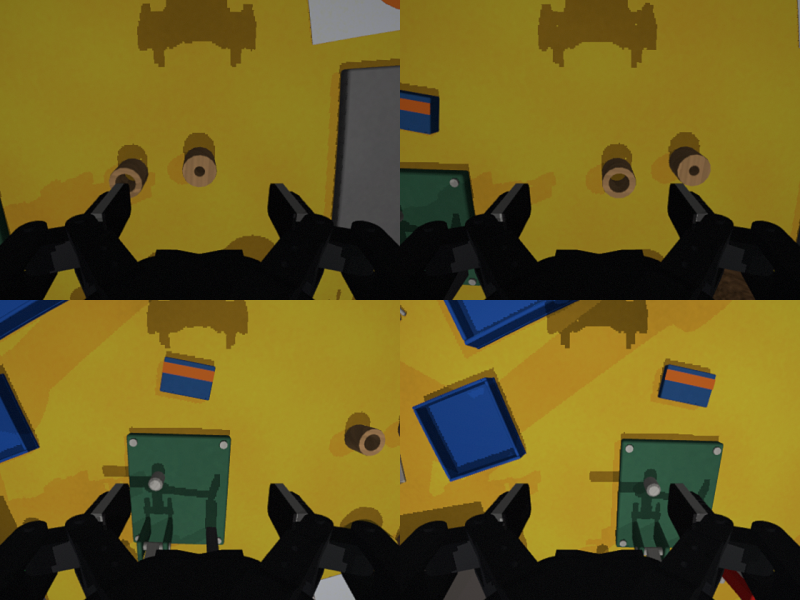

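Wrist views (full-res px = montage/0.714): in r2 the left ring (618,182) has the large hole and the right one (693,172) the small one, which confirms wide = left. In p1 and p2 the pin top is the bright disc at (155,484) and (653,490), the base screws are light discs, and the small tray is at (470,428) in p2.

```bash
cat > meas.py <<'E'
from shot import *
def blobs(im,roi,lo,hi,amin):
    x0,y0,x1,y1=roi; hsv=cv2.cvtColor(im,cv2.COLOR_BGR2HSV)[y0:y1,x0:x1]
    k=cv2.inRange(hsv,lo,hi); cs,_=cv2.findContours(k,cv2.RETR_EXTERNAL,cv2.CHAIN_APPROX_NONE)
    return [c+np.array([x0,y0]) for c in cs if cv2.contourArea(c)>amin]
E
python3 - <<'E'
from meas import *
f=1/0.7143
def px(tag,ox,oy,pts):
    im=load(tag)[1];h=cv2.cvtColor(im,cv2.COLOR_BGR2HSV)
    for p in pts:
        u,v=int((p[0]-ox)*f),int((p[1]-oy)*f); print(tag,p,(u,v),h[v,u],h[v,u-3])
px("r2",400,0,[(605,182),(680,172),(619,193),(560,180),(618,160)])
px("p1",0,300,[(156,485),(133,443),(223,446),(180,460),(155,475)])
for tag,rois in [("r1",[(140,210,215,290),(240,200,320,270)]),("r2",[(260,200,345,290),(370,200,450,270)])]:
    m,im=load(tag)
    for r in rois:
        for c in blobs(im,r,(5,40,110),(17,190,255),150):
            e=cv2.fitEllipse(cv2.convexHull(c)); print(tag,r,cv2.contourArea(c),np.round(e[0],1),np.round(e[1],1),onz(m,e[0],40)[0].round(1))
for tag,roi in [("p1",(160,170,340,370)),("p2",(290,180,470,370))]:
    m,im=load(tag)
    for c in blobs(im,roi,(0,0,110),(180,60,255),30):
        mm=cv2.moments(c);uv=(mm["m10"]/mm["m00"],mm["m01"]/mm["m00"]); print(tag,cv2.contourArea(c),np.round(uv,1),onz(m,uv,20)[0].round(1),onz(m,uv,50)[0].round(1))
m,im=load("p2")
for c in blobs(im,(0,60,190,270),(100,150,30),(130,255,255),2000):
    q,_=cv2.minEnclosingCircle(c); r=cv2.minAreaRect(c); b=cv2.boxPoints(r); w=onz(m,b,30); print("tray",r,w.round(0).tolist(),w.mean(0).round(1), np.linalg.norm(w[1]-w[0]),np.linalg.norm(w[2]-w[1]))
m0=im[60:300,0:480]
a=load("p1")[1][150:400,140:380]; b=load("p2")[1][150:400,270:510]; c=load("r2")[1][180:300,240:480]
cv2.imwrite("pics/m2.png",cv2.resize(np.hstack([a,b]),(800,417)))
E
```

```text
r2 (605, 182) (286, 254) [ 15 126 127] [ 17 135  98]
r2 (680, 172) (391, 240) [ 16 123 126] [ 15 130  86]
r2 (619, 193) (306, 270) [ 15 124 121] [ 16 126 121]
r2 (560, 180) (223, 251) [ 25 197 145] [ 25 198 143]
r2 (618, 160) (305, 223) [ 16 145  44] [ 16 136  43]
p1 (156, 485) (218, 258) [ 20  15 152] [ 23  14 149]
p1 (133, 443) (186, 200) [ 21  13 142] [ 21  12 148]
p1 (223, 446) (312, 204) [ 19  14 151] [ 17  11 157]
p1 (180, 460) (251, 223) [ 74 113  81] [ 74 118  80]
p1 (155, 475) (216, 244) [15 10 51] [65 36 43]
r1 (140, 210, 215, 290) 496.5 [175.3 256. ] [40.3 45.7] [453.9 257.   40. ]
r1 (240, 200, 320, 270) 1524.0 [278.7 239.1] [43.  46.8] [436.9 351.7  40. ]
r2 (260, 200, 345, 290) 1448.5 [306.3 255.5] [41.5 46.1] [453.7 256.7  40. ]
r2 (370, 200, 450, 270) 1451.5 [411.1 238.1] [40.8 47. ] [436.9 351.3  40. ]
p1 178.5 [217.6 259. ] [533. -80.  20.] [519.2 -73.9  50. ]
p1 76.5 [312.8 202.9] [464.3  29.9  20. ] [456.4  26.7  50. ]
p1 74.5 [185.9 199.6] [ 460.8 -112.3   20. ] [ 453.2 -103.5   50. ]
p2 44.5 [312.  340.8] [ 638.1 -115.1   20. ] [ 614.6 -118.8   50. ]
p2 182.0 [354.8 266.8] [533.5 -67.5  20. ] [518.8 -75.2  50. ]
p2 69.0 [443.9 211.3] [464.5  31.2  20. ] [455.7  15.1  50. ]
p2 76.5 [320.7 208.2] [ 461. -111.   20.] [ 452.6 -115.    50. ]
tray ((97.0997543334961, 183.05397033691406), (123.58672332763672, 120.71756744384766), 67.06790161132812) [[393.0, -443.0, 30.0], [347.0, -312.0, 30.0], [468.0, -271.0, 30.0], [527.0, -411.0, 30.0]] [ 433.7 -359.3   30. ] 139.12082354652355 128.23830374565776
```

View pics/m2.png

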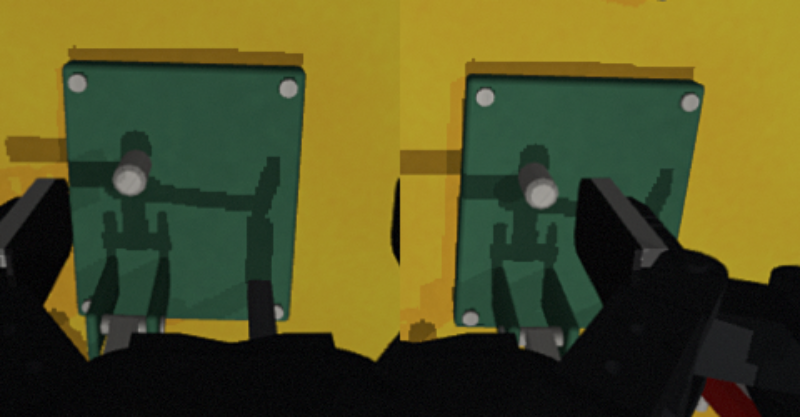

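```bash
python3 - <<'E'
from meas import *
m1,_=load("r1");m2,_=load("r2");a,_=load("p1");b,_=load("p2")
print("narrow top",tri([(m1,(278.7,239.1)),(m2,(411.1,238.1))])); print("wide top",tri([(m1,(175.3,256)),(m2,(306.3,255.5))]))
print("pin top",tri([(a,(217.6,259)),(b,(354.8,266.8))])); print("screw",tri([(a,(185.9,199.6)),(b,(320.7,208.2))]))
W=np.array([453.8,256.8]);P=np.array([519.2,-74.6]); Y=np.pi-.022
bot.move_ptp((*W,110),down(Y)); bot.grip(1.0,40)
bot.movel((*W,14),max_speed=120); bot.grip(0.0,40); g=bot.get_state(); print("grip",g["opening"],g["gripper_force"],g["tcp_pos"])
bot.movel((*W,120)); bot.movel((*P,120),max_speed=200); bot.dwell(.2)
off=P-bot.get_state()["tcp_pos"][:2]; print("err",off,bot.get_state()["opening"])
bot.movel((*P,70),max_speed=80)
hit=bot.movel((*P,34),max_speed=40,threshold=8); g=bot.get_state(); print(hit,g["tcp_pos"],g["contact_force"],g["opening"],g["t"])
E
```

```text
narrow top (array([437.24691635, 351.68838701,  39.1259573 ]), [0.005131632518560478, 0.005131632518487895])
wide top (array([454.05365401, 256.79712145,  39.40770918]), [0.08852642266977398, 0.08852642266978171])
pin top (array([520.34820763, -74.51445711,  47.29934994]), [0.15265534525886462, 0.15265534525887733])
screw (array([ 460.13471683, -111.41397824,   23.10198116]), [0.047628338832819826, 0.04762833883273473])
grip 0.5030080889361122 40.24004202336073 [454.24448864 257.00310278  14.87041257]
err [ 0.0357582  -0.62281156] 0.5005326365861212
True [518.60314788 -74.45443959  34.87658847] [-1.2587554  -0.06208183  5.23638569] 0.49562757910204874 11.8
```

The ring dropped exactly 20.0 mm relative to its pick height, so it is seated on the base. Next I release it and move the narrow ring.

```bash
python3 - <<'E'
from meas import *
P=np.array([519.2,-74.6]); Y=np.pi-.022; N=np.array([437.0,351.5]); T=np.array([434,-359])
bot.grip(1.0,40); bot.movel((*P,150),max_speed=200)
bot.movel((420,-74,170),max_speed=200); bot.dwell(.1); shot("c1")
bot.move_ptp((*N,110),down(Y)); bot.movel((*N,14),max_speed=150); bot.grip(0.0,40); print(bot.get_state()["opening"])
bot.movel((*N,130),max_speed=200); bot.move_ptp((*T,130),down(Y)); bot.movel((*T,70)); print(bot.get_state()["opening"])
print(bot.movel((*T,22),max_speed=80,threshold=8),bot.get_state()["tcp_pos"])
bot.grip(0.72,40); bot.movel((*T,180),max_speed=200); bot.movel((370,-330,230),max_speed=200);bot.dwell(.1); shot("c2"); print(bot.get_state()["t"])
cv2.imwrite("pics/m3.png",cv2.resize(np.hstack([load("c1")[1],load("c2")[1]]),(800,300)))
E
```

```text
0.4918775901306649
0.49012541416906896
False [ 434.1809628  -359.21864702   22.20538994]
23.2333
```

View pics/m3.png

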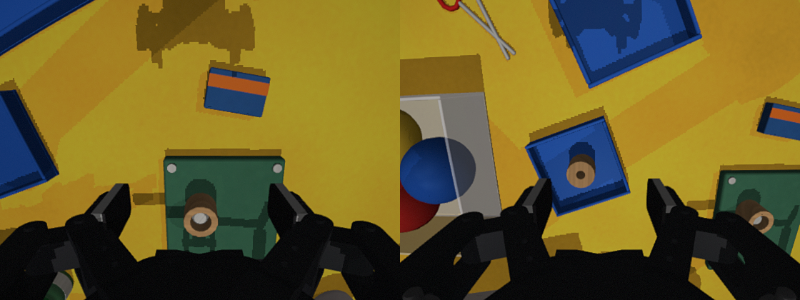

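Both rings are placed: the wide ring is around the pin (c1 at about (200,220)) and the narrow one stands in the small tray (c2 at about (580,175)). Next I flip the catch with shut fingers pushing the tab.

```bash
cat >> meas.py <<'E'
PY=-.022; PO=np.array([519.4,-74.6]); Y=np.pi+PY
def pw(x,y,z):
    c,s=np.cos(PY),np.sin(PY); return np.array([PO[0]+c*x-s*y,PO[1]+s*x+c*y,z])
E
python3 - <<'E'
from meas import *
bot.grip(0.0,40)
bot.move_ptp(pw(-80,60,290),down(Y)); bot.movel(pw(80,60,290),max_speed=200)
h=bot.movel(pw(80,60,154),max_speed=100,threshold=6); print("desc",h,bot.get_state()["tcp_pos"])
if not h:
    for i,(y,z) in enumerate([(15,32),(32,24),(36,14)]):
        bot.movel(pw(80,90+y,120+z),max_speed=60); g=bot.get_state(); print(g["contact_force"].round(1),g["tcp_pos"].round(1))
    cv2.imwrite("pics/s1.png",cv2.resize(imaging.capture("scene")[160:290,180:320],None,fx=4,fy=4,interpolation=cv2.INTER_CUBIC)); print(g["t"])
E
```

```text
desc False [601.21432441 -16.4359817  154.70324471]
[ 0.6 -0.3 -0.6] [601.7  28.9 152. ]
[-1.1 -0.7  0.2] [601.8  46.3 143.7]
[-4.1 -0.6 19. ] [603.4  49.1 136.9]
29.25
```

View pics/s1.png

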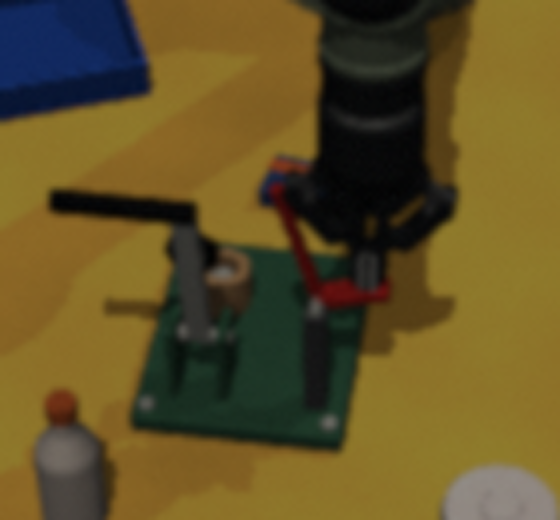

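The catch stands well past 0.8: its bar runs from about (275,190) to (315,290) and the tab lies almost level. I now retreat up and away from the bar and check where the handle is before gripping it.

```bash
cat >> meas.py <<'E'
def gp(th,y=-55,r=150): a=th-.1745; return pw(90-r*np.sin(a),y,75+r*np.cos(a))
YL=-np.pi/2+PY
E
python3 - <<'E'
from meas import *
bot.movel(pw(80,136,158),max_speed=100); bot.movel(pw(80,140,300),max_speed=200)
s=cam("scene"); print(proj(s,[gp(0,0),gp(0,-95),gp(0,-55)]).round(1))
bot.grip(1.0,30)
bot.move_ptp(gp(0)+[0,0,130],down(YL)); bot.dwell(.1)
im=imaging.capture("scene"); d=imaging.capture("side")
print(proj(cam("side"),[gp(0,0),gp(0,-95)]).round(1),bot.get_state()["t"])
a=cv2.resize(im[130:280,150:350],(400,300),interpolation=cv2.INTER_CUBIC); b=cv2.resize(d[100:250,160:360],(400,300),interpolation=cv2.INTER_CUBIC)
cv2.imwrite("pics/s2.png",np.hstack([a,b]))
E
```

```text
[[225.5 213.5]
 [192.  210.3]
 [206.1 211.6]]
[[231.  162.5]
 [239.5 149.2]] 33.1917
```

View pics/s2.png

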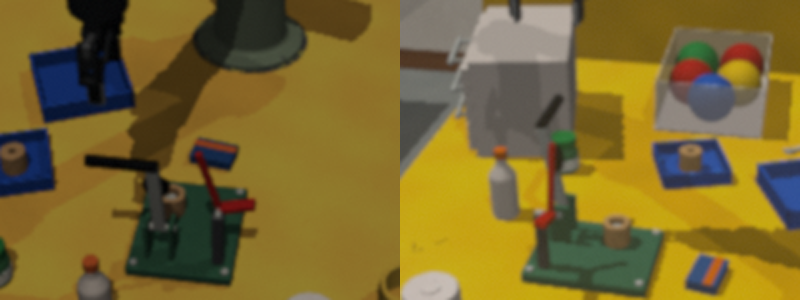

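The handle in the scene crop, (88,160) to (158,166), is at full-image (194,210) to (229,213) and matches the predicted (192,210) to (225,213). The catch is open and both rings are in place, so I pull the lever.

```bash
python3 - <<'E'
from meas import *
o=np.array([0,0,-22.])
h=bot.movel(gp(0)+o,max_speed=120,threshold=10); print(h,bot.get_state()["tcp_pos"],gp(0)+o)
if not h:
    bot.grip(0.0,30); g=bot.get_state(); print("grip",g["opening"],g["gripper_force"],g["tcp_pos"].round(1),g["contact_force"].round(1))
    for th in np.linspace(.14,1.70,12):
        bot.movel(gp(th)+o,max_speed=100); g=bot.get_state(); print(round(th,2),g["contact_force"].round(1),(g["tcp_pos"]-gp(th)-o).round(1))
    print(g["opening"],g["gripper_force"],g["t"])
E
```

```text
False [ 634.71870639 -132.32334571  201.59911912] [ 634.20437937 -132.13941659  200.72202048]
grip 0.19708160474087327 29.40316915512085 [ 634.7 -132.1  200.9] [ 2.  -0.1  0. ]
0.14 [3.1 0.6 4.5] [ 1.  -0.   1.1]
0.28 [3.  1.7 7.1] [ 0.7 -0.   0.9]
0.42 [3.7 1.5 5.6] [ 0.8 -0.   0.6]
0.57 [2.7 2.1 5.6] [ 0.4 -0.   0.2]
0.71 [ 2.6 -0.   3.7] [ 0.2 -0.   0. ]
0.85 [3.6 0.8 1.8] [ 0.3 -0.  -0.1]
0.99 [4.8 0.6 2.9] [ 0.3 -0.   0. ]
1.13 [5.7 1.8 2.8] [ 0.7 -0.   0.1]
1.27 [5.6 1.3 3.3] [ 0.7 -0.1  0.1]
1.42 [4.9 2.1 4.8] [ 1.  -0.1  0.3]
1.56 [5.6 2.1 5.1] [ 0.9 -0.1  0.3]
1.7 [3.5 1.5 6.2] [ 0.7 -0.1  0.2]
0.19917011007581706 32.962353229522705 39.625
```

Gripped and following. Now I press down until the force rises, with a firmer grip.

```bash
python3 - <<'E'
from meas import *
o=np.array([0,0,-22.]); bot.grip(0.0,50)
p=gp(1.70)+o
for dz in range(4,26,2):
    bot.movel(p-[0,0,dz],max_speed=30); bot.dwell(.1); g=bot.get_state(); print(dz,g["contact_force"].round(1),g["tcp_pos"].round(1),round(g["opening"],3))
    if g["contact_force"][2]>18: break
bot.dwell(.5); g=bot.get_state(); print(g["contact_force"].round(1),g["tcp_pos"].round(1),g["t"])
m,im=shot("f1"); a=imaging.capture("scene");b=imaging.capture("side")
cv2.imwrite("pics/f.png",np.hstack([cv2.resize(x,(400,300),interpolation=cv2.INTER_CUBIC) for x in (a[160:280,140:300],b[100:250,160:360])]))
E
```

```text
4 [2.5 2.3 8.6] [ 458.9 -128.3   56.5] 0.191
6 [2.7 1.  6.3] [ 458.7 -128.3   54.2] 0.195
8 [3.3 1.1 7.4] [ 458.8 -128.3   52.3] 0.191
10 [2.5 1.8 8.8] [ 458.8 -128.4   50.4] 0.191
12 [-0.2  2.  17.4] [ 458.7 -128.4   49.1] 0.193
14 [-4.5  4.7 37.8] [ 458.8 -128.4   48.9] 0.196
[-5.4  5.  38. ] [ 458.8 -128.4   48.9] 42.475
```

View pics/f.png

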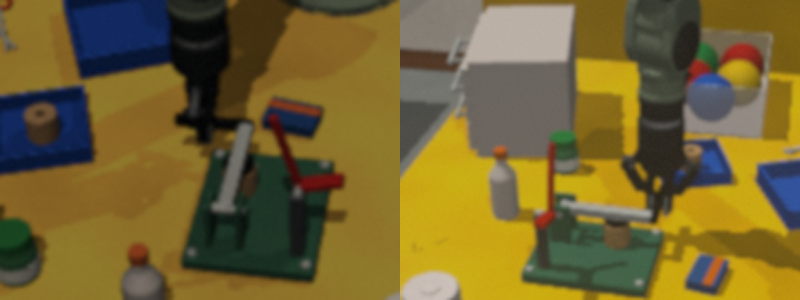

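The lever lies level on the ring, the catch is open, and the rings and other objects are in place. I ease off slightly from 38 N and hand in.

```bash
python3 - <<'E'
from meas import *
p=gp(1.70)+[0,0,-22.]
bot.movel(p-[0,0,13],max_speed=20); bot.dwell(.8); g=bot.get_state(); print(g["contact_force"].round(1),g["tcp_pos"].round(1),g["t"])
if 16<g["contact_force"][2]<36: print(bot.sign_off())
E
```

```text
[-2.1  3.8 27.4] [ 458.7 -128.4   49. ] 43.675
the job is handed in; nothing more can be done
None
```

I handed the job in at about 44 s: the wide ring is down on the pin, the narrow ring is in the small tray, the catch is flipped clear, and the gripper is still holding the lever down on the ring with about 27 N. No verdict came back from the judging.

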